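Hang the loose tape rolls on the slanted-peg rack

TASK

Tidy away the two loose rolls of insulating tape: hang the black roll and the blue roll on the two empty slanted pegs of the plywood tape rack, one roll on each peg, either way round, so that each hangs freely with the peg through its core.

Things in the scene. Friction and masses are not known exactly. Their poses are not given: they have to be found in the camera images.
- black_roll: Roll of black insulating tape, a ring 64 mm outside, 34 mm hole right through, 18 mm thick, 60 g. Lies flat on the bench at the start. Origin: on the ring's axis in the plane of the face that lies on the bench; z is the ring's axis, up when it lies there.
- blue_roll: Roll of blue insulating tape, same sizes and same frame as the black roll.
- rack: Fixed plywood tape rack: board 375 mm wide, 18 thick, top at 235, on a foot 18 mm high reaching 48 mm in front. Three red-tipped steel pegs slant up and out of its front at 45 degrees, 130 mm apart; masking tape (94 mm) is fixed on the left one. Origin: board's front face, mid-width, bench level; x points away from the robot into the board, y left along it, z up.
- peg_middle: Empty middle peg of the rack: straight round steel rod 12 mm thick, its rounded red end cap 15 mm, 90 mm long. Origin: on its axis at the board's front face, 150 mm above the bench. z runs along the peg to its tip (z = 90 mm), up and out of the board at 45 degrees; y is parallel to the board, left as the robot sees it; x points up and back, over the board.
- peg_right: Empty right peg of the rack (130 mm to the right of the middle one), same shape, sizes and frame.
There are look-alikes about, which are no part of the job. Several things have the shape of the black_roll; the one meant has the colours described above.

How it is judged:
By the outcome, as a careful person would: the job done as asked, in the order asked, and still so for the second after the job is handed in, with the robot touching nothing.
It also fails if it takes over 46 s, if anything falls off the work surface, if the arm or the gripper's body presses on something with over 40 N, if the wrist force passes 120 N, or if a joint passes its speed limit or range.

ROBOT

A 7-joint arm with a two-finger parallel gripper is mounted at the origin on a cart in front of the work surface, level with it; the furniture and walls round the work are solid. World frame = base frame: x ahead of the robot, y to its left, z up, the work surface at z = 0. Lengths are in m, angles in degrees, forces in N, time in s.
With the tool pointing down it reaches from about 0.35 to 0.9 m from the base axis. Payload 8.1 kg.
Tool frame: the origin (TCP) lies midway between the tips of the shut fingers; the grasp point (between the pads) lies ctrl.tcp_to_grasp behind it (ctrl.tcp_to_grasp is the distance from the TCP to the grasp point, in m); z points along the fingers, x is the direction in which the jaws open and shut, and the axes are right-handed (so a half turn about z gives the same grasp; the last joint's range is limited). The gripper opens to 85 mm and grips with 20 to 120 N. Pads are 22 mm wide; open, the fingers measure 114 mm over their backs; the gripper's body (76 mm by 85 mm) begins 54 mm behind the grasp point. The pads swing forward as they close: fully open they stand 13 mm farther back than shut.
Start: joints at [-80.134, 24.895, 1.432, 90.138, -0.665, 64.973, -4.303], TCP at [0.17, 0.602, 0.231] pointing down, gripper open.
Joint ranges: [-149.89, 149.89], [-25.12, 119.58], [-72.63, 75.52], [4.76, 147.25], [-75.54, 255.54], [6.69, 114.76], [-157.13, 157.13]. Speed limits (degrees/s): [127.2, 127.2, 172.46, 172.46, 180, 180, 180].

INTERFACE

Orientations are given as a 3x3 rotation matrix whose columns are the frame's x, y, z axes.
In Python, from rig import ctrl gives the robot as it stands. The module is installed in compiled form; this text tells all that it offers.
- The arm moves only by the tool servo_tool, never from a script. Its argument "motion" is one flat list of numbers, 5 for each row, row after row: the closure, from 0 (fully open) to 1 (shut), then the shift along the tool's x, y, z in m, then the turn about the tool's z in degrees. In form: [grip, dx, dy, dz, twist, grip, dx, dy, dz, twist, ...]. A call has 1 to 10 rows; each row is the pose to reach, as a shift and turn from the pose measured when the call began, along the tool's axes at that moment; what a row does not reach only later rows make up. A row lasts 1/12 s, in which the tool goes at most 41.7 mm and 7.16 degrees, less where a joint would pass 70% of its speed; a pose out of reach is approached as far as the arm can. A call with a gripper value outside its range is refused whole. The fingers move at their own pace and stop on an object; "force" is the grip in N (left out, the last holds). Time passes only in rows, so rows that repeat a pose let the fingers close. It gives the time, the measured TCP pose, the force and the opening at its end, in the units of the state.
- ctrl.get_state(): the state, without advancing time (a new reading comes with each control period).
- ctrl.camera(name): name is "scene" or "top" or "wrist"; returns (picture, depth): 400x640x3 uint8, red, green, blue; 400x640 float32, m along the optical axis (not along the pixel's ray), 0 where there is no reading.
- ctrl.camera_info(name): a dict with "vfov" (degrees; the focal length in pixels is half the picture's height over the tangent of half this angle, whatever the lens; pixels are square), "cx", "cy" (the principal point, pixels), "k1" (the pictures are not rectified: a ray, as slopes to the right and down, at radius r is drawn at 1 + k1 r^2 times it, then the intrinsics apply), "origin" and "rotation" of the camera in the world. Camera axes: x right, y down, z forward; pixel columns grow to the right and rows downward; lengths in m; the calibration is good to about 2 mm. A picture is of the moment at which its call begins: read the wrist's pose just before it. camera_info takes no time and is no camera call; for the wrist camera it gives the pose at the moment of the call.
- ctrl.sign_off(): hands the job in, once; it reports no verdict.
Trained networks look in the newest picture that a camera, given by its name, has taken for a name from the list of things; names that differ only in an ending like _2 or _b are one class to them, and where a whole thing is asked for, a point or a joint stands for the part that bears it (a point fixed in the world has none). Each returns a list of dicts, best first, with "conf" (0 to 1); they miss things now and then, are a little off and sometimes report something else, mostly with a low value. They report only what shows in the picture. A call takes as long as a camera call. They do not tell look-alikes from the thing itself.
- ctrl.outline_of(camera, query): "pixels" (400x640 bool, what is visible of it).
- ctrl.tip_of(camera, query): "xyz" ([x, y, z] in m, in world coordinates, good to about 4 mm: a listed point, or the origin of a listed thing).
The state is a dict: "clock": time; "q": joint angles; "qvel": joint speeds; "tau": joint torques, N m; "tcp_pos": TCP position; "ee_rot": TCP orientation; "contact_force": force on the tool from outside, world axes, zero at the start; "moment": the same for the moment, N m; "opening": finger opening in m.
Only numpy, scipy, OpenCV 4.12 (cv2) and the standard library are available. Lean on these libraries where they do the work, as an engineer would, in place of code of your own. Each camera call takes 0.05 s, during which the arm holds its last target.

## Working session

There is one attempt and no reset: what is moved stays moved. The work goes in short steps, Python scripts to look and compute and a tool call to move; the robot and the scene stay as the last step left them, time stands still between calls to the robot, and variables do not carry over. Pictures are saved under pics/ and viewed, and the job is handed in when it is done.

Besides the shell and the picture viewer there is one more tool, called after ">>>" as name(argument=value, ...) on one line, values as JSON. servo_tool: Moves the arm, as the interface text tells. Its arguments: {"type":"object","properties":{"motion":{"type":"array","items":{"type":"number"}},"force":{"type":"number"}},"required":["motion"]}

```bash
mkdir -p pics; ls; python3 - <<'E'
from rig import ctrl
import cv2, numpy as np
s=ctrl.get_state()
for k,v in s.items(): print(k,np.round(v,3).tolist())
print(ctrl.tcp_to_grasp)
for n in ["scene","top","wrist"]:
    i=ctrl.camera_info(n); print(n,{k:np.round(v,4).tolist() for k,v in i.items()})
    p,d=ctrl.camera(n); cv2.imwrite(f"pics/{n}0.png",p[:,:,::-1]); np.save(f"{n}0.npy",d)
E
```

```text
pics
clock 0.0
q [-80.135, 24.938, 1.432, 90.189, -0.665, 64.974, -4.303]
qvel [-0.02, 0.102, 0.13, 0.003, -0.077, 0.11, -0.053]
tau [0.0, -67.048, 1.025, -31.621, 0.015, 0.013, -0.0]
tcp_pos [0.17, 0.601, 0.231]
ee_rot [[0.271, 0.962, -0.0], [0.962, -0.271, -0.002], [-0.002, 0.0, -1.0]]
contact_force [-0.095, 0.427, 0.483]
moment [-0.014, -0.036, -0.023]
opening 0.086
0.0187
scene {'vfov': 54.7901, 'cx': 314.0507, 'cy': 204.0479, 'k1': -0.0115, 'origin': [0.2037, -0.1925, 0.7645], 'rotation': [[0.8216, -0.4425, 0.3593], [-0.57, -0.6276, 0.5303], [-0.0092, -0.6405, -0.7679]]}
top {'vfov': 45.7588, 'cx': 322.6108, 'cy': 198.3637, 'k1': 0.0179, 'origin': [0.2971, 0.283, 1.1336], 'rotation': [[-0.1457, -0.9648, 0.2191], [-0.9893, 0.1435, -0.026], [-0.0063, -0.2205, -0.9754]]}
wrist {'vfov': 62.7414, 'cx': 317.2722, 'cy': 200.3483, 'k1': -0.0404, 'origin': [0.0929, 0.6223, 0.3725], 'rotation': [[0.271, 0.9147, 0.2998], [0.9626, -0.2571, -0.0855], [-0.0011, 0.3118, -0.9502]]}
```

View pics/scene0.png

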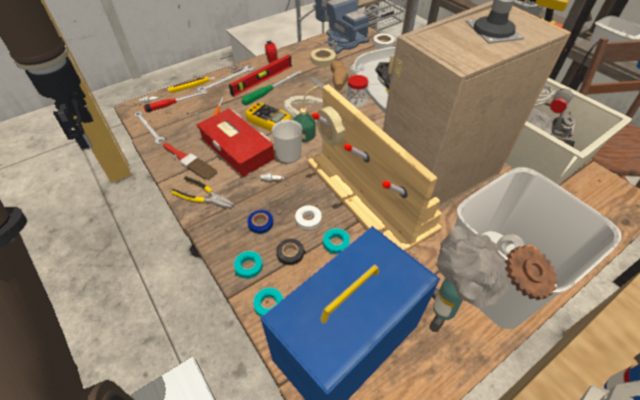

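View pics/top0.png

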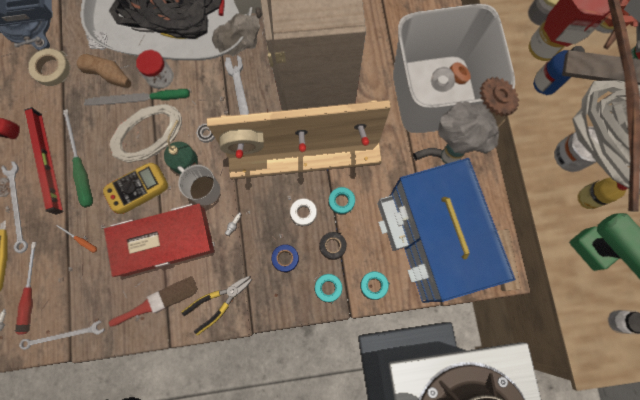

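View pics/wrist0.png

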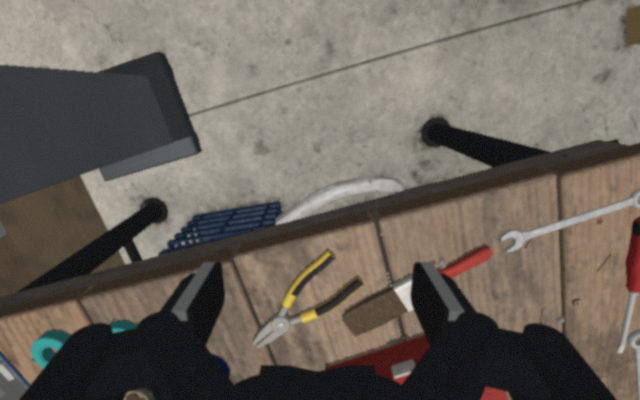

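```bash
cat > h.py <<'E'
import numpy as np, cv2
def KD(i):
    f=200/np.tan(np.radians(i["vfov"]/2)); 
    return np.array([[f,0,i["cx"]],[0,f,i["cy"]],[0,0,1.]]), np.array([i["k1"],0,0,0.])
def rays(i,uv):
    K,D=KD(i); n=cv2.undistortPoints(np.asarray(uv,float).reshape(-1,1,2),K,D).reshape(-1,2)
    r=np.c_[n,np.ones(len(n))]; return r@np.asarray(i["rotation"]).T   # depth-1 rays in world
def onplane(i,uv,z):
    r=rays(i,uv); o=np.asarray(i["origin"]); return o+r*((z-o[2])/r[:,2])[:,None]
def proj(i,P):
    K,D=KD(i); R=np.asarray(i["rotation"]); c=(np.atleast_2d(P)-np.asarray(i["origin"]))@R
    return cv2.projectPoints(c,np.zeros(3),np.zeros(3),K,D)[0].reshape(-1,2)
E
python3 - <<'E'
from rig import ctrl
from h import *
top=ctrl.camera_info("top");sc=ctrl.camera_info("scene")
for c,i in (("top",top),("scene",sc)):
    d=np.load(c+"0.npy")
    for q in ["black_roll","blue_roll"]:
        for o in ctrl.outline_of(c,q)[:6]:
            m=o["pixels"]; v,u=np.nonzero(m)
            cn=max(cv2.findContours(m.astype(np.uint8),0,1)[0],key=cv2.contourArea)
            P=onplane(i,cn.reshape(-1,2),0.018)[:,:2].astype(np.float32)
            cc,r=cv2.minEnclosingCircle(P)
            print(c,q,round(o["conf"],2),m.sum(),[round(u.mean()),round(v.mean())],np.round(cc,4),round(r,4))
    for q in ["peg_middle","peg_right","rack","black_roll","blue_roll"]:
        print(c,q,[(round(o["conf"],2),np.round(o["xyz"],3).tolist()) for o in ctrl.tip_of(c,q)[:7]])
print(ctrl.get_state()["clock"])
p=cv2.imread("pics/top0.png"); cv2.imwrite("pics/topz.png",cv2.resize(p[90:310,200:400],None,fx=2.7,fy=2.7,interpolation=2))
p=cv2.imread("pics/scene0.png"); cv2.imwrite("pics/scz.png",cv2.resize(p[80:320,220:460],None,fx=2.5,fy=2.5,interpolation=2))
E
```

```text
top black_roll 0.87 400 [342, 200] [0.5371 0.2082] 0.0324
top black_roll 0.74 436 [374, 285] [0.3258 0.1646] 0.0325
top black_roll 0.72 461 [333, 246] [0.4319 0.2461] 0.0328
top black_roll 0.59 456 [303, 211] [0.5225 0.304 ] 0.0331
top black_roll 0.58 475 [328, 288] [0.336  0.2716] 0.0324
top blue_roll 0.64 500 [284, 258] [0.4202 0.3626] 0.0345
top peg_middle [(0.53, [0.674, 0.286, 0.15])]
top peg_right [(0.66, [0.666, 0.152, 0.151])]
top rack [(0.65, [0.677, 0.278, 0.001])]
top black_roll [(0.93, [0.524, 0.308, 0.0]), (0.92, [0.433, 0.247, 0.003]), (0.61, [0.537, 0.207, -0.002]), (0.61, [0.328, 0.163, 0.0])]
top blue_roll [(0.89, [0.418, 0.369, -0.001])]
scene black_roll 0.88 507 [308, 218] [0.5188 0.2965] 0.0387
scene black_roll 0.79 585 [290, 252] [0.4275 0.2377] 0.0375
scene black_roll 0.67 426 [265, 299] [0.3234 0.1614] 0.0329
scene black_roll 0.64 615 [248, 265] [0.3336 0.2632] 0.0367
scene black_roll 0.56 429 [336, 241] [0.5317 0.2   ] 0.0352
scene blue_roll 0.97 470 [261, 222] [0.4173 0.3513] 0.0372
scene peg_middle [(0.6, [0.672, 0.282, 0.148])]
scene peg_right [(0.62, [0.669, 0.157, 0.152])]
scene rack [(0.84, [0.675, 0.282, 0.004])]
scene black_roll [(0.93, [0.329, 0.162, -0.002]), (0.91, [0.54, 0.207, 0.003]), (0.88, [0.337, 0.273, -0.001]), (0.82, [0.433, 0.247, -0.001]), (0.76, [0.52, 0.306, 0.001])]
scene blue_roll [(0.7, [0.422, 0.362, 0.003])]
0.85
```

View pics/topz.png

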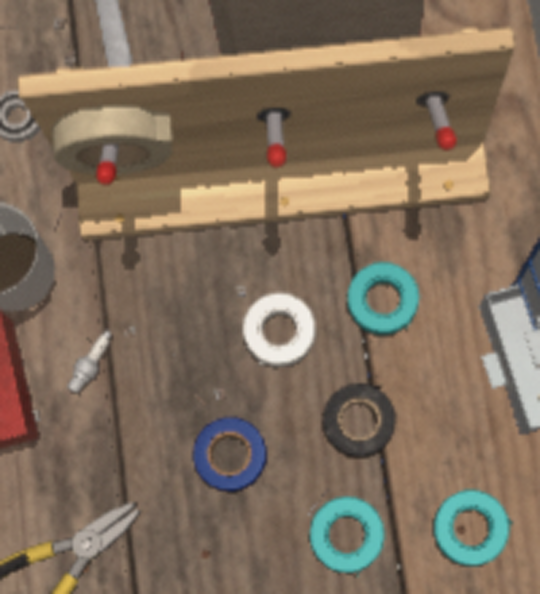

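View pics/scz.png

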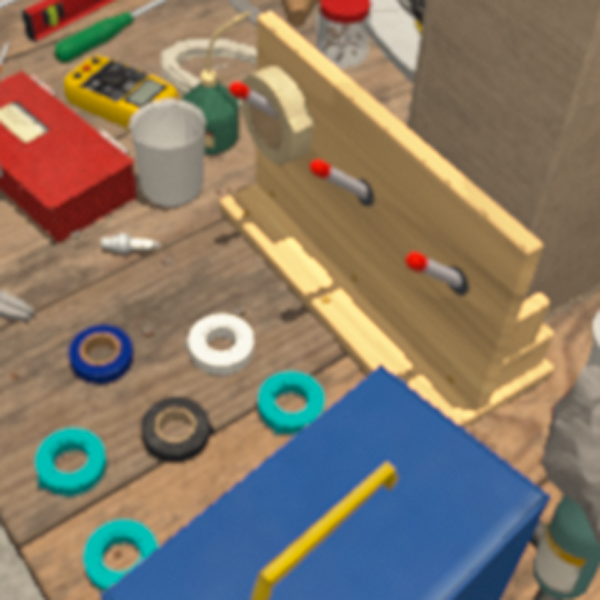

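```bash
python3 - <<'E'
from rig import ctrl
from h import *
I={c:ctrl.camera_info(c) for c in ("top","scene")}
boxes={"top":{"L":(225,140,250,165),"M":(290,138,315,160),"R":(352,130,380,152)},"scene":{"L":(305,105,325,125),"M":(338,138,360,156),"R":(378,175,396,192)}}
uv={}
for c in I:
    p=cv2.imread(f"pics/{c}0.png").astype(int); m=(p[:,:,2]>130)&(p[:,:,1]<90)&(p[:,:,0]<90)
    for k,(a,b,e,f) in boxes[c].items():
        v,u=np.nonzero(m[b:f,a:e]); uv[c,k]=np.array([u.mean()+a,v.mean()+b]); print(c,k,uv[c,k],len(u))
for k in "LMR":
    A=[];B=[]
    for c in I:
        r=rays(I[c],uv[c,k])[0]; r/=np.linalg.norm(r); Q=np.eye(3)-np.outer(r,r); A.append(Q);B.append(Q@I[c]["origin"])
    X=np.linalg.solve(sum(A),sum(B)); print(k,np.round(X,4),[np.round(proj(I[c],X)[0]-uv[c,k],1).tolist() for c in I])
# board top edge front, via top depth: points with z~0.235
d=np.load("top0.npy"); u,v=np.meshgrid(np.arange(640),np.arange(400))
r=rays(I["top"],np.c_[u.ravel(),v.ravel()]); P=np.asarray(I["top"]["origin"])+r*d.ravel()[:,None]
s=(abs(P[:,2]-.235)<.006)&(u.ravel()>200)&(u.ravel()<400)&(v.ravel()>95)&(v.ravel()<135)
Q=P[s]; print(s.sum(),Q.min(0),Q.max(0)); l=np.polyfit(Q[:,1],Q[:,0],1); print(l)
s=(abs(P[:,2]-.009)<.02)&(P[:,0]>.6)&(P[:,0]<.66)&(P[:,1]>.08)&(P[:,1]<.5)
s=(abs(P[:,2]-.01)<.02)&(abs(P[:,0]-.432)<.04)&(abs(P[:,1]-.247)<.04); print(np.percentile(P[s,2],[5,50,95]))
E
```

```text
top L [238.55813953 153.41860465] 43
top M [301.95744681 146.87234043] 47
top R [365.06976744 140.53488372] 43
scene L [315.47619048 115.5952381 ] 42
scene M [347.21052632 146.80701754] 57
scene R [385.93650794 184.19047619] 63
L [0.6247 0.4159 0.2023] [[-0.1, 0.5], [0.4, -0.1]]
M [0.618  0.2852 0.204 ] [[-0.2, 0.9], [0.8, -0.3]]
R [0.6126 0.1544 0.2041] [[-0.2, 0.7], [0.8, -0.3]]
1644 [0.66451891 0.09501481 0.22902217] [0.69804065 0.46818769 0.24064489]
[0.04199505 0.66875037]
[-0.0026957   0.00251501  0.02053944]
```

```bash
cat > go.py <<'E'
import sys; from rig import ctrl; import numpy as np
def go(x,y,z,yaw=87.5):
    s=ctrl.get_state(); R=np.asarray(s["ee_rot"]); d=R.T@(np.array([x,y,z])-s["tcp_pos"])
    a=np.degrees(np.arctan2(R[1,0],R[0,0])); tw=-(yaw-a)
    print("clock",round(s["clock"],2),"tcp",np.round(s["tcp_pos"],4),"yaw",round(a,1),"toolz",np.round(R[:,2],3),"F",np.round(s["contact_force"],1),"open",round(s["opening"],4))
    print("shift",np.round(d,4),"twist",round(tw,1),"rows",np.ceil(max(np.linalg.norm(d)/.0417,abs(tw)/7.16)))
if __name__=="__main__": go(*map(float,sys.argv[1:]))
E
python3 go.py 0.432 0.247 0.13
python3 - <<'E'
from rig import ctrl
from h import *
i=ctrl.camera_info("top"); d=np.load("top0.npy"); u,v=np.meshgrid(np.arange(640),np.arange(400))
P=(np.asarray(i["origin"])+rays(i,np.c_[u.ravel(),v.ravel()])*d.ravel()[:,None]).reshape(400,640,3)
for a in [(390,215),(400,180),(460,175),(415,200),(458,225),(410,270),(470,130),(430,155),(380,150)]: print(a,np.round(P[a[1],a[0]],3))
E
```

```text
clock 0.85 tcp [0.1696 0.6016 0.2313] yaw 74.3 toolz [ 0.  0. -1.] F [-0.8 -0.3  0.5] open 0.0855
shift [-0.27    0.3488  0.1013] twist -13.2 rows 11.0
(390, 215) [0.485 0.098 0.008]
(400, 180) [0.525 0.094 0.187]
(460, 175) [ 0.514 -0.025  0.201]
(415, 200) [0.477 0.074 0.197]
(458, 225) [0.41  0.008 0.226]
(410, 270) [0.349 0.076 0.015]
(470, 130) [ 0.594 -0.052  0.237]
(430, 155) [ 0.617 -0.024  0.017]
(380, 150) [ 0.654  0.092 -0.001]
```

>>> servo_tool(motion=[0,-0.27,0.349,0.1,-13.2,0,-0.27,0.349,0.1,-13.2,0,-0.27,0.349,0.1,-13.2,0,-0.27,0.349,0.1,-13.2,0,-0.27,0.349,0.1,-13.2,0,-0.27,0.349,0.1,-13.2,0,-0.27,0.349,0.1,-13.2,0,-0.27,0.349,0.1,-13.2,0,-0.27,0.349,0.1,-13.2,0,-0.27,0.349,0.1,-13.2], force=25)

```text
clock: 1.68
tcp_pos: [0.4124, 0.2734, 0.1392]
ee_rot: [[0.044, 0.999, 0.001], [0.999, -0.044, 0.001], [0.001, 0.001, -1.0]]
contact_force: [1.1, 1.1, 0.1]
opening: 0.0853
```

```bash
python3 - <<'E'
from rig import ctrl
from h import *
i=ctrl.camera_info("wrist"); p,d=ctrl.camera("wrist"); cv2.imwrite("pics/w1.png",p[:,:,::-1])
for P in [(.432,.247,.018),(.42,.363,.018),(.609,.287,.2135),(.604,.156,.2135)]: print(P,proj(i,P).round())
for o in ctrl.outline_of("wrist","black_roll")[:5]:
    m=o["pixels"].astype(np.uint8); v,u=np.nonzero(m)
    cn=max(cv2.findContours(m,0,1)[0],key=cv2.contourArea)
    P=onplane(i,cn.reshape(-1,2),0.018)[:,:2].astype(np.float32)
    cc,r=cv2.minEnclosingCircle(P); print(o["conf"],u.mean(),v.mean(),cc,r)
E
python3 go.py 0.432 0.247 -0.002
```

```text
(0.432, 0.247, 0.018) [[288. 216.]]
(0.42, 0.363, 0.018) [[424. 197.]]
(0.609, 0.287, 0.2135) [[362. 671.]]
(0.604, 0.156, 0.2135) [[111. 661.]]
0.92 258.31864518250575 313.35613285103585 (0.5319864749908447, 0.20957258343696594) 0.03685424104332924
0.91 311.45481719935617 96.31501494596459 (0.3354913294315338, 0.27207422256469727) 0.03289279341697693
0.71 355.61155188828945 296.7921294827039 (0.5173806548118591, 0.30662715435028076) 0.03665519505739212
0.58 175.10948754887838 90.81642313233175 (0.32584619522094727, 0.16643407940864563) 0.03529297560453415
0.55 288.2646408839779 213.2527624309392 (0.4320065379142761, 0.2458760142326355) 0.03561266139149666
clock 1.78 tcp [0.4151 0.2679 0.1383] yaw 86.9 toolz [ 0.    -0.004 -1.   ] F [-0.5  0.4  0.6] open 0.085
shift [-0.0194  0.0179  0.1404] twist -0.6 rows 4.0
```

View pics/w1.png

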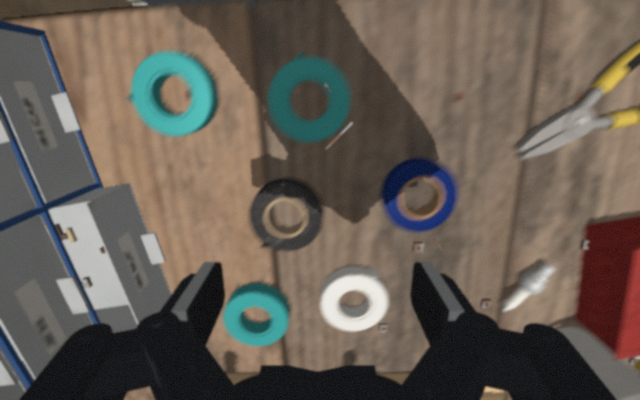

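>>> servo_tool(motion=[0,-0.0195,0.018,0.05,-0.6,0,-0.0195,0.018,0.07,-0.6,0,-0.0195,0.018,0.1,-0.6,0,-0.0195,0.018,0.13,-0.6,0,-0.0195,0.018,0.14,-0.6,0,-0.0195,0.018,0.14,-0.6,0,-0.0195,0.018,0.14,-0.6], force=25)

```text
clock: 2.37
tcp_pos: [0.4321, 0.2473, -0.0012]
ee_rot: [[0.044, 0.999, 0.0], [0.999, -0.044, -0.004], [-0.004, 0.0, -1.0]]
contact_force: [-0.2, 0.3, -0.1]
opening: 0.0855
```

```bash
python3 go.py 0.432 0.246 -0.002
```

```text
clock 2.37 tcp [ 0.4321  0.2473 -0.0012] yaw 87.5 toolz [ 0.    -0.004 -1.   ] F [-0.2  0.3 -0.1] open 0.0855
shift [-0.0013 -0.0001  0.0008] twist -0.0 rows 1.0
```

>>> servo_tool(motion=[1,-0.001,0,0,0,1,-0.001,0,0,0,1,-0.001,0,0,0,1,-0.001,0,0,0,1,-0.001,0,0,0,1,-0.001,0,0,0,1,-0.001,0,0,0], force=25)

```text
clock: 2.95
tcp_pos: [0.4331, 0.2471, 0.001]
ee_rot: [[0.044, 0.999, 0.003], [0.999, -0.044, -0.002], [-0.002, 0.003, -1.0]]
contact_force: [-0.5, -1.4, 10.6]
opening: 0.0634
```

>>> servo_tool(motion=[1,0,0,-0.04,0,1,0,0,-0.08,0,1,0,0,-0.12,0,1,0,0,-0.16,0,1,-0.02,0.03,-0.2,0,1,-0.04,0.07,-0.23,0,1,-0.06,0.11,-0.25,0,1,-0.083,0.15,-0.255,0,1,-0.083,0.187,-0.255,0,1,-0.083,0.187,-0.255,0], force=25)

```text
clock: 3.78
tcp_pos: [0.6191, 0.1537, 0.26]
ee_rot: [[0.046, 0.999, 0.008], [0.999, -0.046, -0.002], [-0.001, 0.008, -1.0]]
contact_force: [0.1, 0.1, -1.4]
opening: 0.0635
```

```bash
python3 go.py 0.616 0.157 0.245; python3 - <<'E'
from rig import ctrl
from h import *
for c in ("scene","wrist","top"):
    p,d=ctrl.camera(c); p=p[:,:,::-1]
    if c=="scene": p=cv2.resize(p[60:300,260:500],None,fx=2.5,fy=2.5,interpolation=2)
    cv2.imwrite(f"pics/{c}2.png",p)
E
```

```text
clock 3.78 tcp [0.6191 0.1537 0.26  ] yaw 87.3 toolz [ 0.008 -0.002 -1.   ] F [ 0.1  0.1 -1.4] open 0.0635
shift [ 0.0032 -0.0033  0.0149] twist -0.2 rows 1.0
```

View pics/scene2.png

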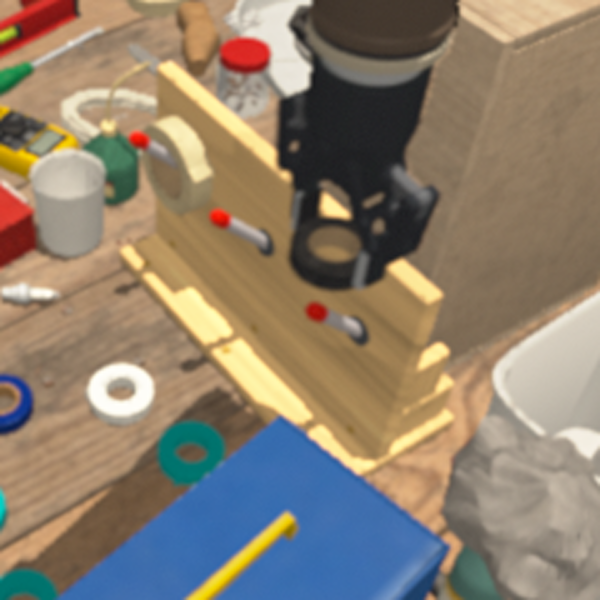

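View pics/wrist2.png

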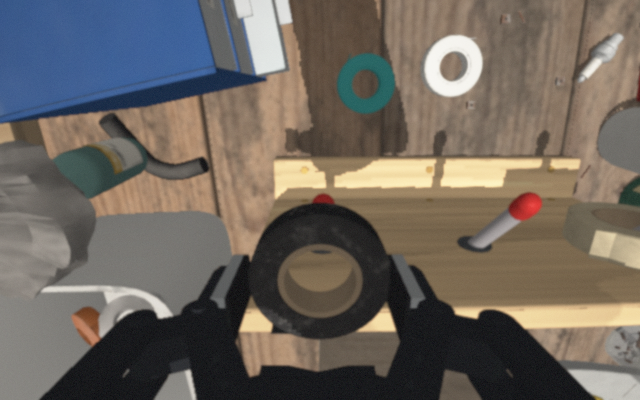

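View pics/top2.png

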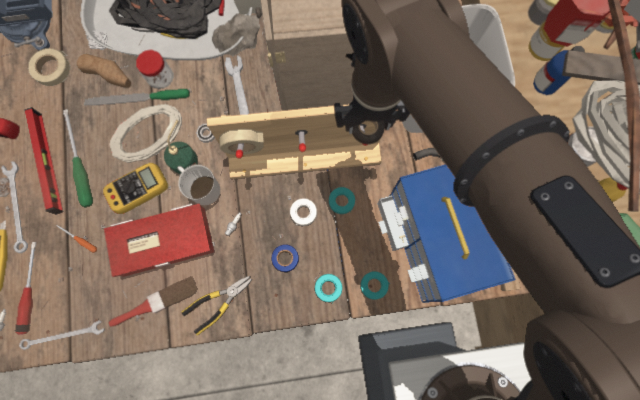

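```bash
python3 - <<'E'
from rig import ctrl
from h import *
i=ctrl.camera_info("wrist"); p,d=ctrl.camera("wrist"); print(ctrl.get_state()["tcp_pos"])
u,v=np.meshgrid(np.arange(640),np.arange(400))
P=(np.asarray(i["origin"])+rays(i,np.c_[u.ravel(),v.ravel()])*d.ravel()[:,None]).reshape(400,640,3)
m=(P[:,:,2]>.24)&(abs(u-320)<80)&(v>195)&(v<345)&(p.max(2)<75)
mm=m&(P[:,:,2]<.30)
Q=P[mm]; A=np.c_[Q[:,:2],np.ones(len(Q))]; print(len(Q),np.percentile(Q[:,2],[5,50,95]))
top=Q[Q[:,2]>np.percentile(Q[:,2],95)-.008]; c,*_=np.linalg.lstsq(np.c_[top[:,:2]-[.619,.154],np.ones(len(top))],top[:,2],rcond=None); print("plane",c)
cn=max(cv2.findContours(mm.astype(np.uint8),0,1)[0],key=cv2.contourArea).reshape(-1,2)
# ellipse of outer contour: use hole (inner edge)
for o in ctrl.outline_of("wrist","black_roll")[:3]:
    x=o["pixels"]; vv,uu=np.nonzero(x); print(o["conf"],uu.mean(),vv.mean(),uu.min(),uu.max(),vv.min(),vv.max())
    if abs(uu.mean()-320)<20:
        cn=max(cv2.findContours(x.astype(np.uint8),0,1)[0],key=cv2.contourArea).reshape(-1,2)
        W=onplane(i,cn,c[2])[:,:2].astype(np.float32); print(cv2.minEnclosingCircle(W))
h=[(0.616-.0,.157,.2083)]
print("peg R tip/base",proj(i,[(.604,.1573,.2135),(.6125,.1569,.2047),(.6675,.1545,.15)]).round(1))
print("peg M",proj(i,[(.609,.287,.2135),(.618,.2865,.2047),(.672,.283,.15)]).round(1))
r=(p[:,:,0]>150)&(p[:,:,1]<70)&(p[:,:,2]<70)&(u>480)&(u<560)&(v>180)&(v<230); print("red M centroid",u[r].mean(),v[r].mean(),P[r].mean(0))
E
```

```text
[0.61566061 0.15615193 0.25749896]
11230 [0.26526482 0.2738027  0.28008747]
plane [0.01526219 0.03754377 0.27464285]
0.76 363.72303473491775 89.41087751371116 335 392 60 119
0.72 319.3441671065531 271.94163336098336 249 390 203 339
((0.6133210062980652, 0.15227128565311432), 0.035183750092983246)
0.71 448.57643312101914 72.42237261146497 418 478 42 104
peg R tip/base [[321.4 208.3]
 [321.2 216.2]
 [320.5 253.4]]
peg M [[533.4 206.7]
 [522.1 215.3]
 [471.  251.5]]
red M centroid 523.4558472553699 216.43675417661098 [0.61583788 0.28271978 0.21189019]
```

```bash
python3 go.py 0.616 0.158 0.204
```

```text
clock 4.03 tcp [0.6149 0.1569 0.2573] yaw 87.5 toolz [ 0.003 -0.001 -1.   ] F [ 0.2 -0.3 -0.6] open 0.0634
shift [0.0012 0.0009 0.0533] twist 0.0 rows 2.0
```

>>> servo_tool(motion=[1,0.001,0.001,0.02,0,1,0.001,0.001,0.035,0,1,0.001,0.001,0.045,0,1,0.001,0.001,0.053,0,1,0.001,0.001,0.053,0], force=25)

```text
clock: 4.45
tcp_pos: [0.6145, 0.1582, 0.203]
ee_rot: [[0.042, 0.999, 0.0], [0.999, -0.042, -0.002], [-0.002, 0.0, -1.0]]
contact_force: [-0.2, -0.1, -1.1]
opening: 0.0637
```

```bash
python3 go.py 0.616 0.158 0.190; python3 - <<'E'
from rig import ctrl
from h import *
P=[]
for c in ("scene","wrist"):
    p,d=ctrl.camera(c); p=p[:,:,::-1]
    P.append(cv2.resize(p[100:200,340:440] if c=="scene" else p[180:340,240:400],(400,400),interpolation=2))
cv2.imwrite(f"pics/s3.png",np.hstack(P))
E
```

```text
clock 4.45 tcp [0.6145 0.1582 0.203 ] yaw 87.6 toolz [ 0.    -0.002 -1.   ] F [-0.2 -0.1 -1.1] open 0.0637
shift [-0.0001  0.0015  0.013 ] twist 0.1 rows 1.0
```

View pics/s3.png

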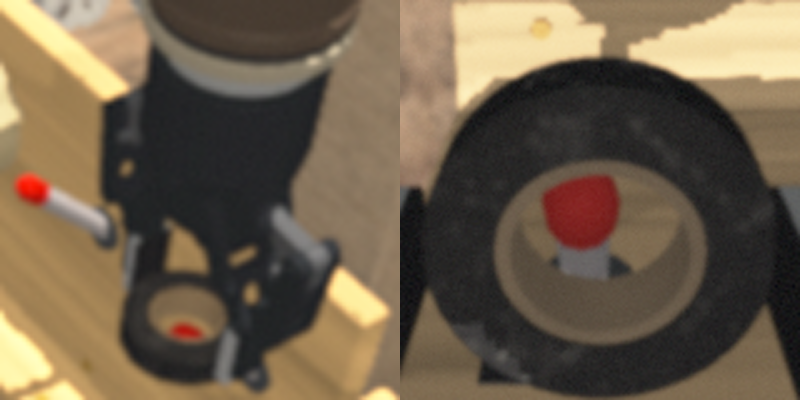

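>>> servo_tool(motion=[1,-0.0025,0.001,0.004,0,1,-0.0025,0.001,0.008,0,1,-0.0025,0.001,0.012,0,1,-0.0025,0.001,0.016,0,1,-0.0025,0.001,0.018,0], force=20)

```text
clock: 4.97
tcp_pos: [0.6178, 0.1555, 0.1872]
ee_rot: [[0.043, 0.999, 0.005], [0.999, -0.043, -0.001], [-0.0, 0.005, -1.0]]
contact_force: [0.8, -0.7, 6.4]
opening: 0.0638
```

```bash
cat > look.py <<'E'
import sys; from rig import ctrl
from h import *
n,a,b,w,e,f,g=sys.argv[1],*map(int,sys.argv[2:])
P=[]
for c,(x,y,s) in (("scene",(a,b,w)),("wrist",(e,f,g))):
    p,d=ctrl.camera(c); P.append(cv2.resize(p[y:y+s,x:x+s,::-1],(400,400),interpolation=2))
cv2.imwrite(f"pics/{n}.png",np.hstack(P))
E
python3 go.py 0.616 0.158 0.190; python3 look.py s4 340 100 100 240 180 160
```

```text
clock 4.97 tcp [0.6178 0.1555 0.1872] yaw 87.5 toolz [ 0.005 -0.001 -1.   ] F [ 0.8 -0.7  6.4] open 0.0638
shift [ 0.0024 -0.0019 -0.0029] twist 0.0 rows 1.0
```

View pics/s4.png

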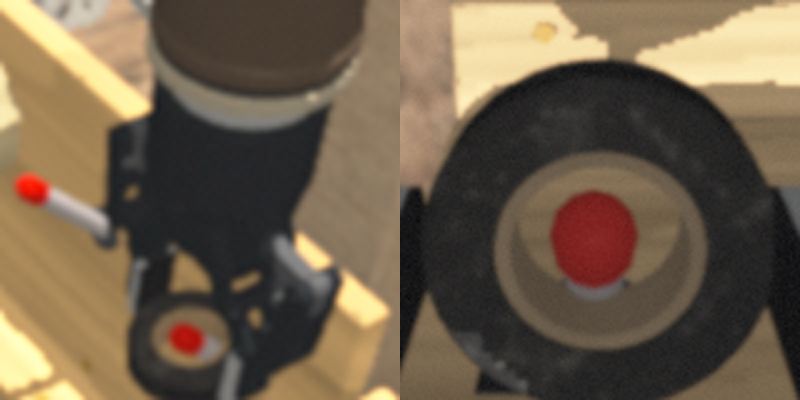

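>>> servo_tool(motion=[1,0,0,0.004,0,1,0,0.002,0.008,0,1,0,0.005,0.012,0,1,0,0.008,0.016,0,1,0,0.01,0.018,0,1,0,0.01,0.018,0], force=20)

```text
clock: 5.57
tcp_pos: [0.6301, 0.155, 0.1698]
ee_rot: [[0.044, 0.999, 0.009], [0.999, -0.044, -0.0], [0.0, 0.009, -1.0]]
contact_force: [8.1, -0.0, 1.2]
opening: 0.0637
```

```bash
python3 go.py 0.616 0.158 0.190; python3 look.py s5 340 100 100 240 180 160
```

```text
clock 5.57 tcp [0.6301 0.155  0.1698] yaw 87.5 toolz [ 0.009 -0.    -1.   ] F [ 8.1 -0.   1.2] open 0.0637
shift [ 0.0024 -0.014  -0.0204] twist 0.0 rows 1.0
```

View pics/s5.png

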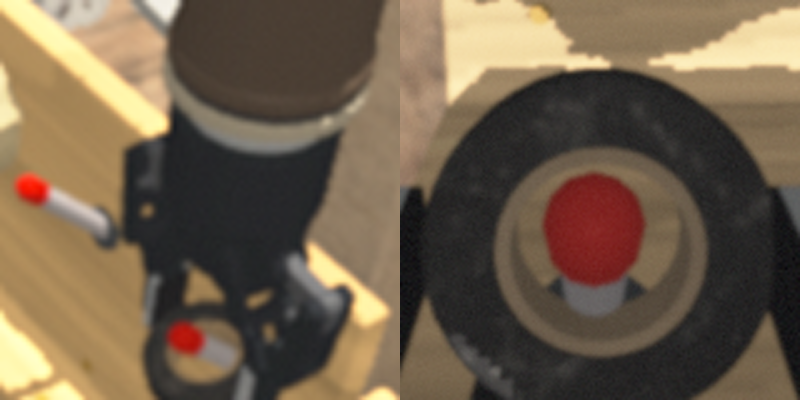

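>>> servo_tool(motion=[0,0,0,0,0,0,0,0,0,0,0,0,0,0,0,0,0,0,0,0,0,0,0,0,0])

```text
clock: 6.08
tcp_pos: [0.6297, 0.1551, 0.1697]
ee_rot: [[0.043, 0.999, 0.009], [0.999, -0.043, -0.0], [-0.0, 0.009, -1.0]]
contact_force: [-0.1, 0.3, -0.1]
opening: 0.0854
```

```bash
python3 go.py 0.60 0.158 0.250; python3 look.py s6 340 100 100 240 180 160
```

```text
clock 6.08 tcp [0.6297 0.1551 0.1697] yaw 87.5 toolz [ 0.009 -0.    -1.   ] F [-0.1  0.3 -0.1] open 0.0854
shift [ 0.0016 -0.0291 -0.0806] twist 0.0 rows 3.0
```

View pics/s6.png

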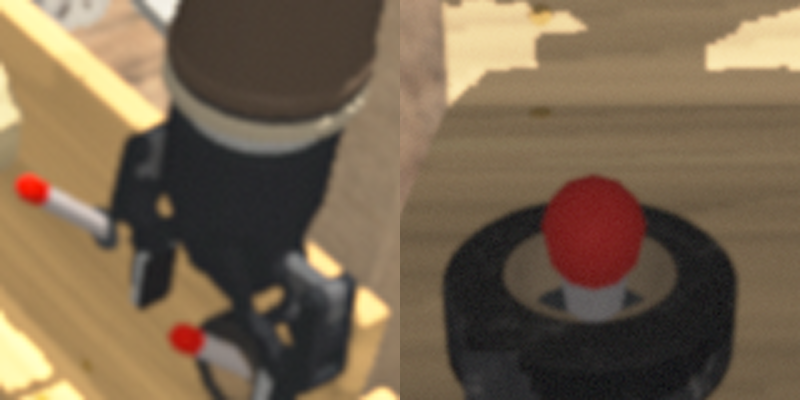

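>>> servo_tool(motion=[0,0,0,-0.04,0,0,0,0,-0.08,0,0,0,-0.02,-0.1,0,0,0.04,-0.05,-0.09,0,0,0.08,-0.08,-0.08,0,0,0.12,-0.11,-0.06,0,0,0.16,-0.14,-0.03,0,0,0.19,-0.17,0,0,0,0.215,-0.2,0.03,0,0,0.215,-0.2,0.04,0])

```text
clock: 7.02
tcp_pos: [0.4527, 0.3649, 0.1467]
ee_rot: [[0.042, 0.999, 0.01], [0.999, -0.043, 0.002], [0.002, 0.01, -1.0]]
contact_force: [0.6, -0.2, -0.3]
opening: 0.0855
```

```bash
python3 - <<'E'
from rig import ctrl
from h import *
i=ctrl.camera_info("wrist"); p,d=ctrl.camera("wrist"); cv2.imwrite("pics/w7.png",p[:,:,::-1]); print(proj(i,(.42,.363,.018)))
for o in ctrl.outline_of("wrist","blue_roll")[:3]:
    m=o["pixels"].astype(np.uint8); v,u=np.nonzero(m)
    cn=max(cv2.findContours(m,0,1)[0],key=cv2.contourArea)
    P=onplane(i,cn.reshape(-1,2),0.018)[:,:2].astype(np.float32)
    cc,r=cv2.minEnclosingCircle(P); print(o["conf"],u.mean(),v.mean(),cc,r)
p,d=ctrl.camera("scene"); cv2.imwrite("pics/s7.png",cv2.resize(p[60:300,260:500,::-1],None,fx=2.5,fy=2.5,interpolation=2))
E
python3 go.py 0.420 0.363 -0.001
```

```text
[[313.72571648 150.99343655]]
0.7 313.79903216623967 148.44719612866496 (0.41843828558921814, 0.3634716272354126) 0.03233260288834572
clock 7.17 tcp [0.4503 0.3645 0.1445] yaw 87.8 toolz [ 0.005 -0.003 -1.   ] F [ 1.1 -0.9  0.2] open 0.0857
shift [-0.0023 -0.031   0.1454] twist 0.3 rows 4.0
```

View pics/w7.png

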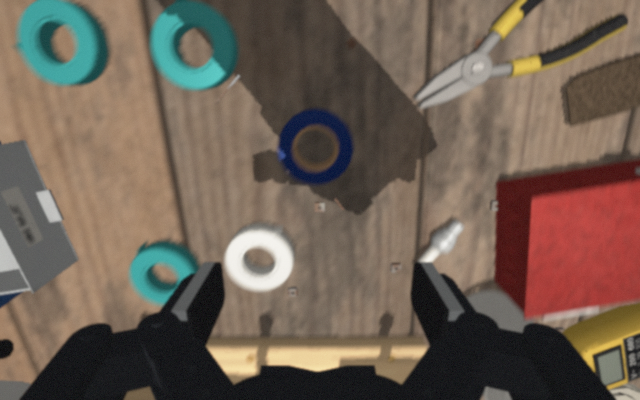

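View pics/s7.png

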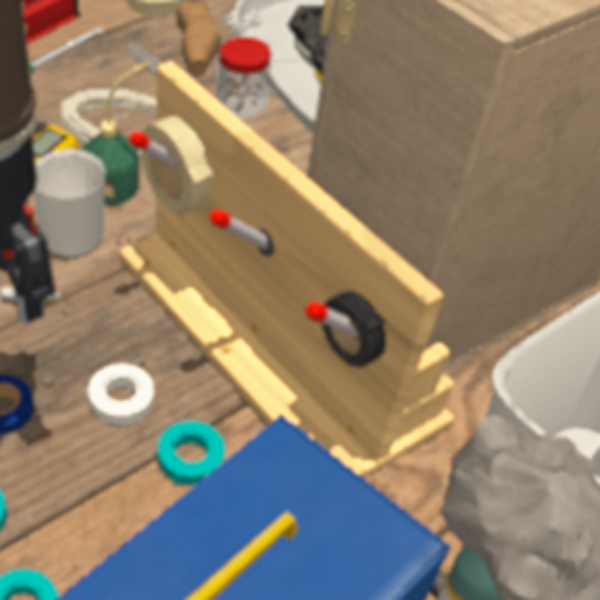

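>>> servo_tool(motion=[0,-0.002,-0.02,0.03,0,0,-0.002,-0.032,0.06,0,0,-0.002,-0.032,0.09,0,0,-0.002,-0.032,0.12,0,0,-0.002,-0.032,0.143,0,0,-0.002,-0.032,0.143,0,0,-0.002,-0.032,0.143,0], force=25)

```text
clock: 7.75
tcp_pos: [0.4196, 0.3623, 0.0014]
ee_rot: [[0.039, 0.999, 0.004], [0.999, -0.039, -0.004], [-0.004, 0.004, -1.0]]
contact_force: [-0.6, -0.2, 0.2]
opening: 0.0855
```

```bash
python3 go.py 0.419 0.3635 0.001
```

```text
clock 7.75 tcp [0.4196 0.3623 0.0014] yaw 87.8 toolz [ 0.004 -0.004 -1.   ] F [-0.6 -0.2  0.2] open 0.0855
shift [ 0.0012 -0.0007  0.0003] twist 0.3 rows 1.0
```

>>> servo_tool(motion=[1,0.001,-0.0005,0,0,1,0.001,-0.0005,0,0,1,0.001,-0.0005,0,0,1,0.001,-0.0005,0,0,1,0.001,-0.0005,0,0,1,0.001,-0.0005,0,0,1,0.001,-0.0005,0,0], force=25)

```text
clock: 8.33
tcp_pos: [0.4207, 0.3641, 0.0035]
ee_rot: [[0.04, 0.999, 0.007], [0.999, -0.04, -0.002], [-0.001, 0.007, -1.0]]
contact_force: [0.6, -1.6, 5.9]
opening: 0.0615
```

```bash
python3 go.py 0.62 0.286 0.26
```

```text
clock 8.33 tcp [0.4207 0.3641 0.0035] yaw 87.7 toolz [ 0.007 -0.002 -1.   ] F [ 0.6 -1.6  5.9] open 0.0615
shift [-0.0705  0.2041 -0.255 ] twist 0.2 rows 9.0
```

>>> servo_tool(motion=[1,0,0,-0.03,0,1,0,0,-0.07,0,1,0,0,-0.11,0,1,0,0,-0.15,0,1,0,0.02,-0.19,0,1,-0.02,0.05,-0.22,0,1,-0.04,0.08,-0.24,0,1,-0.06,0.11,-0.25,0,1,-0.07,0.14,-0.255,0,1,-0.07,0.14,-0.255,0], force=25)

```text
clock: 9.17
tcp_pos: [0.5632, 0.2831, 0.2633]
ee_rot: [[0.049, 0.999, 0.015], [0.999, -0.049, -0.002], [-0.001, 0.015, -1.0]]
contact_force: [-0.7, -0.9, -0.1]
opening: 0.0616
```

```bash
python3 go.py 0.62 0.286 0.26; python3 look.py s8 300 80 140 220 170 200
```

```text
clock 9.17 tcp [0.5632 0.2831 0.2633] yaw 87.2 toolz [ 0.015 -0.002 -1.   ] F [-0.7 -0.9 -0.1] open 0.0616
shift [0.0057 0.0565 0.0042] twist -0.3 rows 2.0
```

View pics/s8.png

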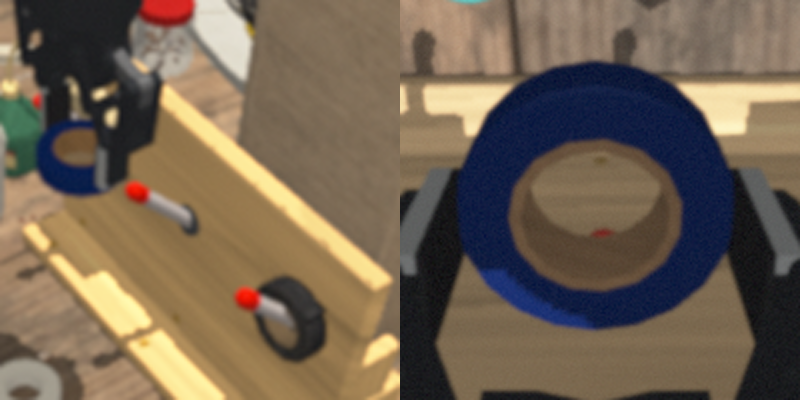

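>>> servo_tool(motion=[1,0.003,0.03,0.004,0,1,0.004,0.057,0.004,0,1,0.0045,0.057,0.004,0,1,0.0045,0.057,0.02,0,1,0.0045,0.057,0.035,0,1,0.0045,0.057,0.05,0,1,0.0045,0.057,0.055,0,1,0.0045,0.057,0.055,0], force=25)

```text
clock: 9.93
tcp_pos: [0.614, 0.2902, 0.2061]
ee_rot: [[0.042, 0.999, 0.008], [0.999, -0.042, -0.001], [-0.001, 0.008, -1.0]]
contact_force: [-0.0, 0.1, -0.3]
opening: 0.0618
```

```bash
python3 go.py 0.62 0.285 0.193; python3 look.py s9 300 80 140 220 170 200
```

```text
clock 9.93 tcp [0.614  0.2902 0.2061] yaw 87.6 toolz [ 0.008 -0.001 -1.   ] F [-0.   0.1 -0.3] open 0.0618
shift [-0.0049  0.0061  0.0132] twist 0.1 rows 1.0
```

View pics/s9.png

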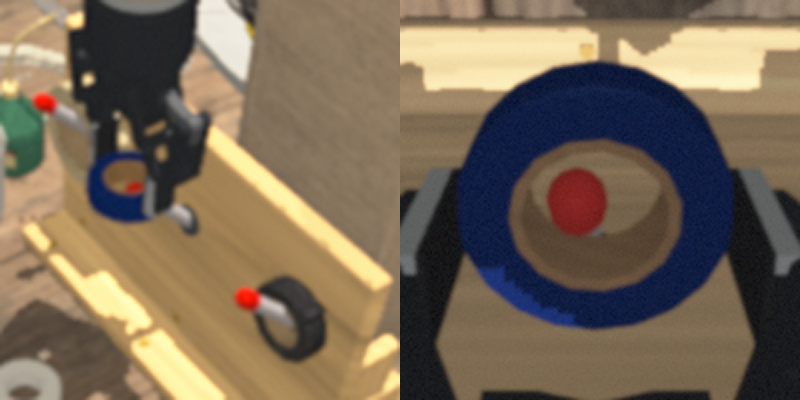

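>>> servo_tool(motion=[1,-0.003,0.003,0,0,1,-0.0045,0.005,0.003,0,1,-0.0045,0.005,0.007,0,1,-0.0045,0.005,0.011,0,1,-0.0045,0.005,0.015,0,1,-0.0045,0.005,0.015,0], force=20)

```text
clock: 10.53
tcp_pos: [0.6222, 0.2856, 0.1935]
ee_rot: [[0.043, 0.999, 0.015], [0.999, -0.043, 0.001], [0.002, 0.015, -1.0]]
contact_force: [9.2, 2.0, 1.2]
opening: 0.0616
```

```bash
python3 go.py 0.62 0.285 0.193; python3 look.py s10 300 80 140 220 170 200
```

```text
clock 10.53 tcp [0.6222 0.2856 0.1935] yaw 87.5 toolz [ 0.015  0.001 -1.   ] F [9.2 2.  1.2] open 0.0616
shift [-0.0007 -0.0022  0.0005] twist 0.0 rows 1.0
```

View pics/s10.png

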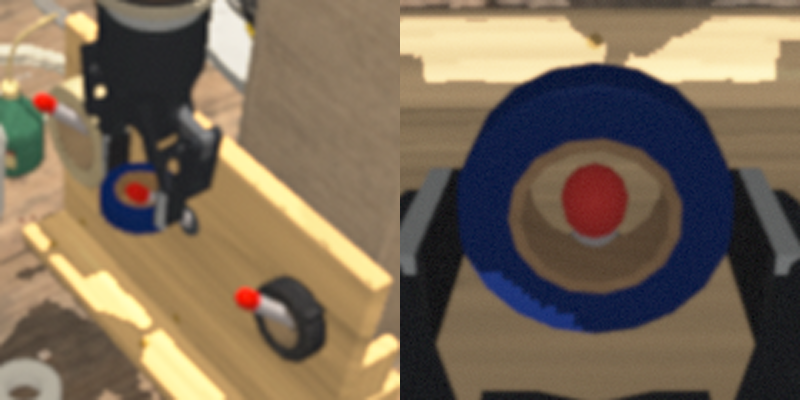

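>>> servo_tool(motion=[1,0,0,0.004,0,1,0,0.002,0.008,0,1,0,0.005,0.012,0,1,0,0.008,0.016,0,1,0,0.011,0.02,0,1,0,0.011,0.02,0], force=20)

```text
clock: 11.13
tcp_pos: [0.6377, 0.285, 0.1751]
ee_rot: [[0.044, 0.999, 0.023], [0.999, -0.044, 0.003], [0.004, 0.023, -1.0]]
contact_force: [11.6, 0.4, 1.3]
opening: 0.0618
```

```bash
python3 go.py 0.62 0.285 0.193; python3 look.py s11 300 80 140 220 170 200
```

```text
clock 11.13 tcp [0.6377 0.285  0.1751] yaw 87.5 toolz [ 0.023  0.003 -1.   ] F [11.6  0.4  1.3] open 0.0618
shift [-0.0007 -0.0173 -0.0183] twist -0.0 rows 1.0
```

View pics/s11.png

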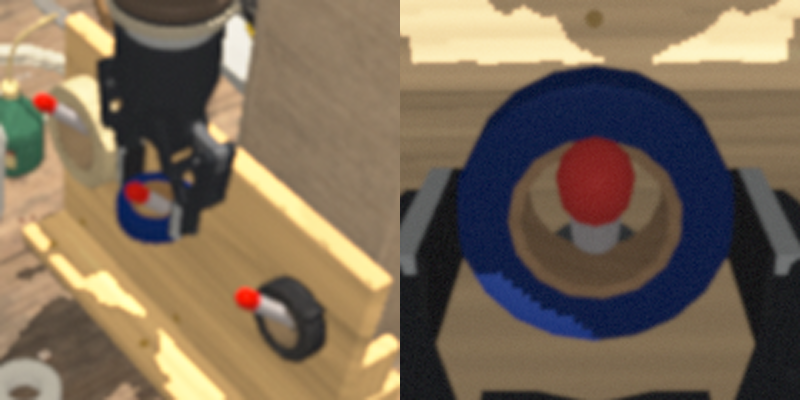

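>>> servo_tool(motion=[0,0,0,0,0,0,0,0,0,0,0,0,0,0,0,0,0,0,0,0,0,0,0,0,0,0,0,0,0,0])

```text
clock: 11.73
tcp_pos: [0.6374, 0.2849, 0.1749]
ee_rot: [[0.044, 0.999, 0.022], [0.999, -0.044, 0.002], [0.003, 0.022, -1.0]]
contact_force: [0.7, -0.4, 0.5]
opening: 0.0857
```

```bash
python3 go.py 0.62 0.285 0.193; python3 look.py s12 300 80 140 220 170 200
```

```text
clock 11.73 tcp [0.6374 0.2849 0.1749] yaw 87.5 toolz [ 0.022  0.002 -1.   ] F [ 0.7 -0.4  0.5] open 0.0857
shift [-0.0006 -0.017  -0.0185] twist -0.0 rows 1.0
```

View pics/s12.png

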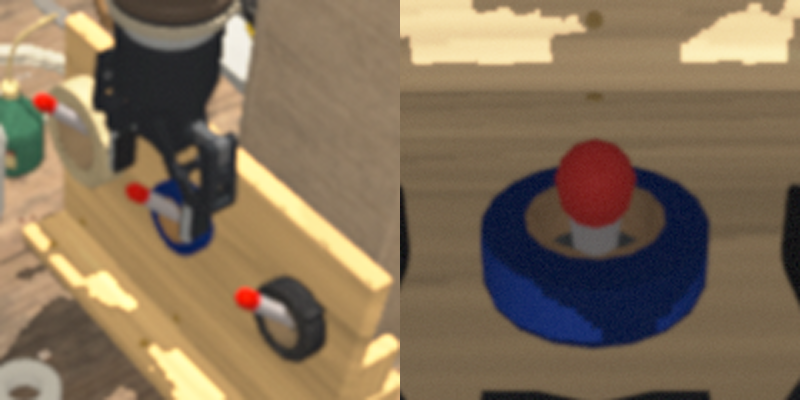

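The blue roll has dropped onto the middle peg, so I'm withdrawing straight up.

>>> servo_tool(motion=[0,0,0,-0.03,0,0,0,0,-0.07,0,0,0,0,-0.1,0,0,0,-0.03,-0.12,0,0,0,-0.07,-0.12,0,0,0,-0.1,-0.12,0,0,0.03,-0.13,-0.12,0,0,0.06,-0.15,-0.12,0,0,0.06,-0.15,-0.12,0,0,0.06,-0.15,-0.12,0])

```text
clock: 12.67
tcp_pos: [0.4856, 0.3537, 0.2919]
ee_rot: [[0.039, 0.999, 0.022], [0.999, -0.039, 0.004], [0.004, 0.022, -1.0]]
contact_force: [-0.2, -0.6, -0.3]
opening: 0.0852
```

```bash
python3 go.py 0.5 0.3 0.3; python3 - <<'E'
from rig import ctrl
from h import *
p,d=ctrl.camera("scene"); cv2.imwrite("pics/s13.png",cv2.resize(p[60:300,260:500,::-1],None,fx=2.5,fy=2.5,interpolation=2))
i=ctrl.camera_info("scene")
for q in ("black_roll","blue_roll"): print(q,[(round(o["conf"],2),np.round(o["xyz"],3).tolist()) for o in ctrl.tip_of("scene",q)])
E
```

```text
clock 12.67 tcp [0.4856 0.3537 0.2919] yaw 87.8 toolz [ 0.022  0.004 -1.   ] F [-0.2 -0.6 -0.3] open 0.0852
shift [-0.0531  0.0166 -0.008 ] twist 0.3 rows 2.0
black_roll [(0.97, [0.327, 0.162, 0.003]), (0.83, [0.536, 0.21, 0.003]), (0.81, [0.336, 0.274, 0.0]), (0.67, [0.669, 0.152, 0.156])]
blue_roll [(0.58, [0.673, 0.28, 0.162])]
```

View pics/s13.png

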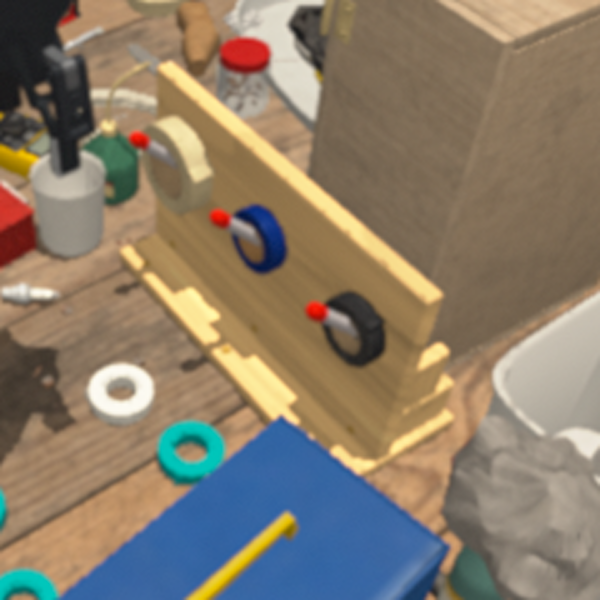

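Both rolls hang on their pegs: blue at (258,238) on the middle peg and black at (352,328) on the right one. The gripper is clear of them. I'll let the arm settle for two rows and then hand in.

>>> servo_tool(motion=[0,0,0,0,0,0,0,0,0,0])

```text
clock: 12.98
tcp_pos: [0.4896, 0.3486, 0.2917]
ee_rot: [[0.048, 0.999, 0.024], [0.999, -0.048, 0.001], [0.002, 0.023, -1.0]]
contact_force: [-0.0, -0.4, 0.5]
opening: 0.0855
```

```bash
python3 -c "
from rig import ctrl
s=ctrl.get_state(); print(s['clock'],abs(s['qvel']).max() if hasattr(s['qvel'],'max') else max(map(abs,s['qvel'])),s['contact_force'])
print(ctrl.sign_off())"
```

```text
12.9833 0.4350808548082247 [-0.04238304 -0.42214096  0.50364653]
the job is handed in; nothing more can be done
None
```

The black roll hangs on the right peg and the blue roll on the middle peg, with each peg through its core. I hung the black one first and handed in at about 13 s of the 46 s allowed.

- **Method:** I gripped each roll across its outside. I lowered it over the peg's tip until the peg tilted it, ran it down the peg and let go, and it slid to the board.
- **Last checks:** The final scene picture shows both rolls against the board with the red tips sticking out. The network put the black roll at (0.669, 0.152, 0.156) and the blue roll at (0.673, 0.280, 0.162), which matches the peg bases. At hand-in the arm was still, about 0.2 m from the rolls, and the wrist force was near zero. The largest force I read at the end of any move was about 12 N.
- **What disagreed:** The fingers closed to 61.5 mm on the blue roll and 63.4 mm on the black one. The fingertips also pressed lightly on the bench while gripping, up to about 11 N. The wrist camera showed each roll 3–4 mm to one side of its peg, so I shifted the tool sideways before lowering further. No check failed at the end.

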